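# Peel the jammed top tray off the nest and hold it under the bin spout

### The job

The top tray has jammed in the nested stack: take it by one of its corners and peel it off by raising that corner first while the opposite corner stays seated, leaving the rest of the stack standing where it is. Then bring it under the tilting bin's spout and finish while still holding it there, level and open side up, touching neither bin nor bench, with the whole width of the spout's lip over the inside of the tray and no more than a hand's breadth (100 mm) above its rim, ready for a workmate to tip the shims in. Do not tip the bin yourself, and leave the mallet head, the spacer and the wedge where they lie.

Things in the scene. Friction and masses are not known exactly. Their poses are not given: they have to be found in the camera images.
- tray_center (a point): centre of the top tray, half-way up (22 mm above its underside and below its rim's top; rim top 128 mm above the bench). Pressed galvanised-steel tray, 170 mm (own x) by 130 mm (own y) over the rim, 44 mm high; each corner cut off at 45 degrees by a straight rim piece 48 mm long. z points up out of its open top
- tray: the same tray (0.30 to 0.42 kg); origin at its underside's centre, same axes. All round runs a rim with upright faces, 9 mm wide, 14 mm deep; below it a 6 mm upright neck, then walls sloping in. Opening inside the rim 152 x 112 mm. It is nested rim on rim: below its 14 mm rim the next tray's rim (same outline) follows at once, so only the top 14 mm belong to it
- corner_1 (a point): middle of the rim piece at the tray's -x, -y corner, on the rim's top face (own x -64.8, y -44.8 mm); pinch it across its 9 mm along the tray's own (1, 1). At each corner a springy dimple of the tray below squeezes the neck and holds it by friction until it has risen 5 mm: raising one corner takes 8 to 14 N, all four at once about twice that, close to the stack's weight. The nest has 3 mm of side play
- corner_2 (a point): the same at the -x, +y corner (own x -64.8, y 44.8 mm), pinched along the tray's own (1, -1) direction; opposite corner_4
- corner_3 (a point): the same at the +x, +y corner (own x 64.8, y 44.8 mm), opposite corner_1
- corner_4 (a point): the same at the +x, -y corner (own x 64.8, y -44.8 mm), opposite corner_2
- stack: the rest of the nest: six like trays as one loose stack, 2.1 kg, standing on the bench; origin at the centre of its underside, its uppermost rim 114 mm above the bench, x and y as the tray's
- bin_stand: grey fixed stand of the bin; origin on the bench straight below the middle of the spout's lip; x runs from the lip back under the bin, y along the lip. Two arms under the bin (undersides 177 mm up, within 28 mm of the middle) reach forward from a column 210 mm behind the lip; from 125 mm behind the lip gussets slope down to it. Elsewhere the space below is free
- bin (a joint): tilt of the dark steel bin about the hinge at its front lip: 0 at rest, grows (rad) as its back is raised; it holds five loose shim tabs
- spout_left (a point): left (+y) end of the bin spout's straight 60 mm front lip, on the lip's upper edge, 198 mm above the bench. Behind it the spout is 60 mm wide for 45 mm, then widens to a bin 150 mm wide; 225 mm deep in all, side walls 14 mm high at the lip rising to 74 mm at the back
- spout_right (a point): right (-y) end of the same lip
- mallet: black rubber mallet head lying on its side, 62 mm across, 86 mm long (own x); origin at its underside's middle; bystander
- spacer: polished metal spacer ring, 42 mm across, 28 mm high; origin at its underside; bystander
- wedge: yellow nylon wedge, 70 x 36 mm, 24 mm high at its thick end; origin at its underside; bystander
There are look-alikes about, which are no part of the job. What is meant by the tray is not orange, and is the smaller of those in its own colour.

How it is judged:
By the outcome, as a careful person would: the job done as asked, in the order asked, and still so for the second after the job is handed in, while the arm keeps its last pose, push and grip.
It also fails if it takes over 51 s, if anything falls off the work surface, if the arm or the gripper's body presses on something with over 40 N, if the wrist force passes 120 N, or if a joint passes its speed limit or range.

### The arm

A 6-joint arm with a two-finger parallel gripper is mounted at the origin on the work surface. World frame = base frame: x ahead of the robot, y to its left, z up, the work surface at z = 0. Lengths are in m, angles in rad, forces in N, time in s.
With the tool pointing down it reaches from about 0.275 to 0.875 m from the base axis. Payload 12.5 kg.
Tool frame: the origin (TCP) lies between the finger pads; the fingertips stand 11 mm ahead of it and the grasp point (between the pads) lies 8 mm behind it (arm.tcp_to_tips is the distance from the TCP to the fingertips, in m); z points along the fingers, y is the line along which they close (so a half turn about z gives the same grasp; the last joint's range is limited). The gripper opens to 85 mm and grips with 20 to 120 N. Pads are 22 mm wide; open, the fingers measure 114 mm over their backs; the gripper's body (76 mm by 85 mm) begins 54 mm behind the grasp point. The pads swing forward as they close: fully open they stand 13 mm farther back than shut.
Start: joints at [-0.085, 0.351, 1.652, -0, 1.139, -0.085], TCP at [0.55, 0, 0.242] pointing down, gripper open.
Joint ranges: [-2.75, 2.75], [-0.79, 2.1], [0.01, 2.65], [-1.57, 4.71], [0.07, 3.14], [-2.87, 2.87]. Speed limits (rad/s): [2.22, 2.22, 2.79, 3.14, 3.14, 3.14].

### API

Orientations are given as a 3x3 rotation matrix whose columns are the frame's x, y, z axes.
In Python, from plant import sensors, cams, order, regions_of, arm gives the robot as it stands. The module is installed in compiled form; this text tells all that it offers.
- The arm moves only by the tool arm_command, never from a script. Its arguments are lists of equal length, an entry for each row: "dr": the turn, a rotation vector about the world's x, y, z normalised to -1 to 1, where 1 is 360 degrees, a list of three; "dp": the shift along the world's x, y, z normalised to -1 to 1, where 1 is 500 mm, a list of three; "claw": the closure in counts, from 0 (fully open) to 255 (shut). In form: {"dr": [[rx, ry, rz], ...], "dp": [[x, y, z], ...], "claw": [claw, ...]}. A call has 1 to 20 rows; each row is the pose to reach, as a shift and turn from the pose commanded when the call began, turning the shorter way round; what a row does not reach only later rows make up. A row lasts 1/12 s, in which the tool goes at most 41.7 mm and 7.16 degrees, less where a joint would pass 70% of its speed; a pose out of reach is approached as far as the arm can. A call with a number of a shift or a turn outside -1 to 1 is refused whole. A call with a gripper value outside its range is refused whole. The fingers move at their own pace and stop on an object; "newtons" is the grip in N (left out, the last holds). Time passes only in rows, so rows that repeat a pose let the fingers close. It gives the time, the measured TCP pose, the force, the opening and the grip force at its end, in the units of the state.
- sensors.get_state(): the state, without advancing time (a new reading comes with each control period).
- cams.capture(name): name is "scene" or "side" or "wrist"; returns the picture (420x560x3 uint8, red, green, blue); there is no depth.
- cams.camera_model(name): a dict with "fx", "fy", "cx", "cy" (pixels), "dist_coeffs" ([k1, k2, p1, p2, k3] as OpenCV has them; the pictures are not rectified), "pose" (4x4, takes a point from camera to world coordinates). Camera axes: x right, y up, looking along -z (the intrinsics and any distortion apply to the point x, -y, -z); pixel columns grow to the right and rows downward; lengths in m; the calibration is good to about 2 mm. A picture is of the moment at which its call begins: read the wrist's pose just before it. camera_model takes no time and is no camera call; for the wrist camera it gives the pose at the moment of the call.
- order.job_done(): hands the job in; it is judged then, once.
Trained networks look in the newest picture that a camera, given by its name, has taken for a name from the list of things; names that differ only in an ending like _2 or _b are one class to them, and where a whole thing is asked for, a point or a joint stands for the part that bears it (a point fixed in the world has none). Each returns a list of dicts, best first, with "conf" (0 to 1); they miss things now and then, are a little off and sometimes report something else, mostly with a low value. They report only what shows in the picture. A call takes as long as a camera call. They do not tell look-alikes from the thing itself.
- regions_of(camera, query): "mask" (420x560 bool, what is visible of it) and "bbox" ([left, top, width, height] in pixels, round what is visible of it).
The state is a dict: "time": time; "joint_pos": joint angles; "joint_velocities": joint speeds; "joint_efforts": joint torques, N m; "position": TCP position; "tcp_rot": TCP orientation; "ft_force": force on the tool from outside, world axes, zero at the start; "wrist_torque": the same for the moment, N m; "width": finger opening in m; "grasp_force": force on a finger pad.
Only numpy, scipy, OpenCV 4.12 (cv2) and the standard library are available. Lean on these libraries where they do the work, as an engineer would, in place of code of your own. Each camera call takes 0.05 s, during which the arm holds its last target. There are 200 camera calls.

## Working session

There is one attempt and no reset: what is moved stays moved. The work goes in short steps, Python scripts to look and compute and a tool call to move; the robot and the scene stay as the last step left them, time stands still between calls to the robot, and variables do not carry over. Pictures are saved under pics/ and viewed, at most 10 in all, crops included, and the job is handed in when it is done.

Besides the shell and the picture viewer there is one more tool, called after "Emit:" by a JSON object that holds its "name" and its "arguments". arm_command: Moves the arm, as the interface text tells. Its arguments: {"type":"object","properties":{"dr":{"type":"array","items":{"type":"array","items":{"type":"number","minimum":-1,"maximum":1}}},"dp":{"type":"array","items":{"type":"array","items":{"type":"number","minimum":-1,"maximum":1}}},"claw":{"type":"array","items":{"type":"number"}},"newtons":{"type":"number"}},"required":["dr","dp","claw"]}

```bash
mkdir -p pics
cat > h.py <<'E'
import numpy as np, cv2
from plant import sensors, cams, order, regions_of, arm
def model(n):
    m=cams.camera_model(n); K=np.array([[m['fx'],0,m['cx']],[0,m['fy'],m['cy']],[0,0,1.]])
    return K,np.array(m['dist_coeffs'],float),np.array(m['pose'])
def proj(n,P,M=None):
    K,d,T=M or model(n); P=np.atleast_2d(P).astype(float)
    c=(P-T[:3,3])@T[:3,:3]; c=c*[1,-1,-1]
    return cv2.projectPoints(c,np.zeros(3),np.zeros(3),K,d)[0].reshape(-1,2)
def back(n,uv,z,M=None):
    K,d,T=M or model(n)
    u=cv2.undistortPoints(np.array(uv,float).reshape(-1,1,2),K,d).reshape(-1,2)
    r=np.c_[u[:,0],-u[:,1],-np.ones(len(u))]@T[:3,:3].T
    return T[:3,3]+r*((z-T[2,3])/r[:,2:])
def shot(n,f=None):
    im=cams.capture(n)
    if f: cv2.imwrite('pics/'+f,im[:,:,::-1])
    return im
E
python3 - <<'E'
from h import *
a=shot('scene');b=shot('side')
s=np.hstack([a,b]); 
cv2.imwrite('pics/scene.png',cv2.resize(a,(784,588),interpolation=cv2.INTER_CUBIC)[:,:,::-1])
cv2.imwrite('pics/side.png',cv2.resize(b,(784,588),interpolation=cv2.INTER_CUBIC)[:,:,::-1])
for c in('scene','side'):
  print(c,model(c)[2].round(3).tolist(),model(c)[0][0,0])
  for q in('tray','stack','bin','bin_stand','mallet','spacer','wedge'):
    print(q,[(round(r['conf'],2),r['bbox']) for r in regions_of(c,q)])
print(sensors.get_state())
E
```

```text
scene [[0.159, -0.804, 0.573, 1.138], [0.987, 0.133, -0.087, 0.002], [-0.006, 0.579, 0.815, 0.988], [0.0, 0.0, 0.0, 1.0]] 381.3029067225439
tray [(0.68, [369.9, 197.5, 79.4, 63.8]), (0.66, [292.8, 252.7, 67.1, 58.7]), (0.6, [301.3, 173.7, 51.0, 46.8]), (0.55, [246.2, 263.0, 16.0, 26.7])]
stack [(0.73, [300.6, 173.1, 51.1, 48.3]), (0.64, [299.0, 214.4, 47.2, 26.2])]
bin [(0.9, [102.3, 211.2, 89.9, 101.9])]
bin_stand [(0.97, [103.2, 212.1, 102.4, 146.6])]
mallet [(0.66, [230.1, 180.9, 11.8, 29.4])]
spacer [(0.76, [238.2, 228.9, 13.8, 16.7]), (0.57, [103.4, 209.1, 88.5, 103.0])]
wedge [(0.69, [247.4, 264.2, 14.4, 26.5]), (0.6, [301.6, 172.7, 51.2, 47.2])]
side [[0.892, 0.27, -0.363, 0.126], [-0.452, 0.524, -0.721, -0.791], [-0.004, 0.808, 0.589, 0.845], [0.0, 0.0, 0.0, 1.0]] 504.2976696405565
tray [(0.88, [289.4, 191.1, 61.4, 42.9]), (0.79, [202.2, 151.8, 59.6, 32.4])]
stack [(0.59, [204.6, 203.7, 67.0, 43.8])]
bin [(0.68, [335.6, 188.6, 149.4, 101.0])]
bin_stand [(0.56, [341.3, 192.9, 141.1, 153.8])]
mallet [(0.59, [206.6, 282.7, 45.0, 33.5])]
spacer [(0.73, [277.1, 272.3, 23.5, 22.9])
[... 171 characters left out ...]
-8.45566806e-02]), 'joint_velocities': array([-0.00010112, -0.00109742,  0.00017679,  0.00111854,  0.00058687,
       -0.00092432]), 'joint_efforts': array([ 7.56427416e-04, -5.05991328e+01, -2.91638142e+01, -1.93705209e-04,
        7.47791764e-04,  9.29631540e-06]), 'position': array([5.49976827e-01, 1.53267885e-05, 2.42285836e-01]), 'tcp_rot': array([[ 6.42757839e-05,  9.99999998e-01, -2.89420346e-05],
       [ 9.99999998e-01, -6.42757522e-05,  1.09569589e-06],
       [ 1.09383562e-06, -2.89421050e-05, -1.00000000e+00]]), 'ft_force': array([0.41986982, 0.40893251, 0.10723114]), 'wrist_torque': array([-0.015805  ,  0.03786519,  0.06883516]), 'grasp_force': 0.0, 'width': 0.08511275571781844}
```

View pics/scene.png

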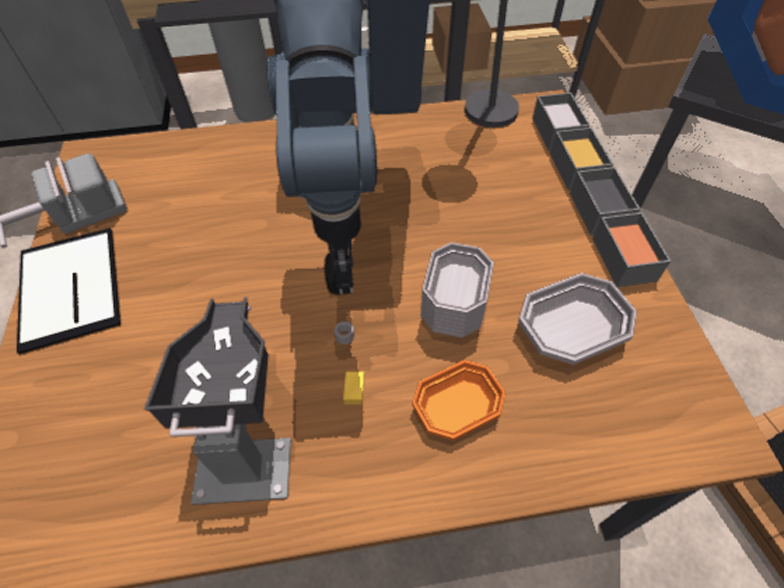

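View pics/side.png

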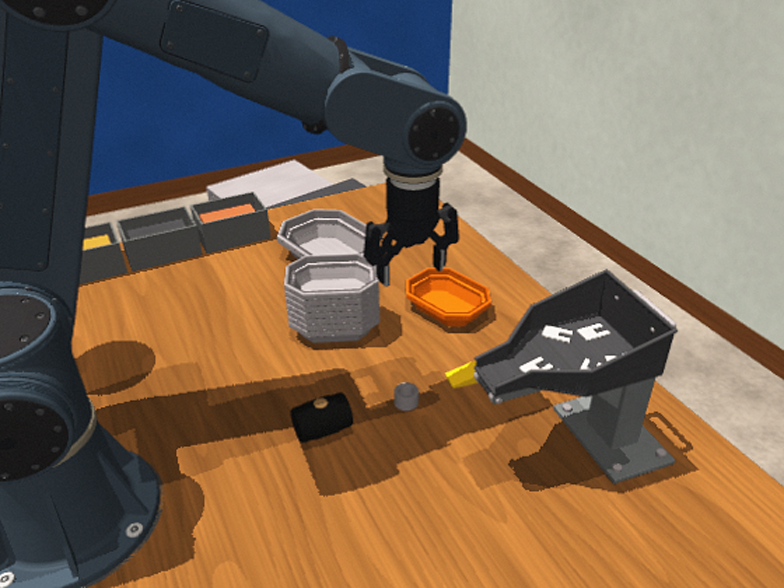

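The candidates, in 784-px picture coordinates: the grey nest at scene (457,285), the lone larger grey tray at (577,318) and the orange tray at (458,400). The nested one fits, because it is grey, smaller than the lone tray and on top of a stack. Next I'll enlarge it to confirm and locate it.

Run:
```python
from h import *
a=shot('scene');b=shot('side')
A=cv2.resize(a[160:290,225:460],(780,431),interpolation=cv2.INTER_CUBIC)
cv2.imwrite('pics/crop1.png',A[:,:,::-1])
B=cv2.resize(b[180:300,190:390],(780,468),interpolation=cv2.INTER_CUBIC)
cv2.imwrite('pics/crop2.png',B[:,:,::-1])
print('tray c',back('scene',[[326,196]],.128), 'side',back('side',[[236,196]],.128))
print('lip side', back('side',[[341,257],[353,286]],.198),'scene',back('scene',[[150,214],[176,214]],.198))
for q,z in(('mallet',.03),('spacer',.014),('wedge',.012)):
  r=regions_of('side',q)[0]['bbox']; print(q,back('side',[[r[0]+r[2]/2,r[1]+r[3]/2]],z))
print(model('wrist')[2].round(3).tolist(),model('wrist')[0])
```

```text
tray c [[0.50501827 0.22516818 0.128     ]] side [[0.50213534 0.22195354 0.128     ]]
lip side [[ 0.56565435 -0.17006864  0.198     ]
 [ 0.54176158 -0.24873594  0.198     ]] scene [[ 0.53978818 -0.24497279  0.198     ]
 [ 0.55055274 -0.17988088  0.198     ]]
mallet [[ 0.37992422 -0.00316961  0.03      ]]
spacer [[ 0.53193471 -0.0214301   0.014     ]]
wedge [[ 0.64705341 -0.01388485  0.012     ]]
[[1.0, -0.0, -0.001, 0.549], [0.001, 0.947, 0.322, 0.082], [0.0, -0.322, 0.947, 0.374], [0.0, 0.0, 0.0, 1.0]] [[297.76548871   0.         277.90457976]
 [  0.         297.76548871 205.28364183]
 [  0.           0.           1.        ]]
```

View pics/crop1.png

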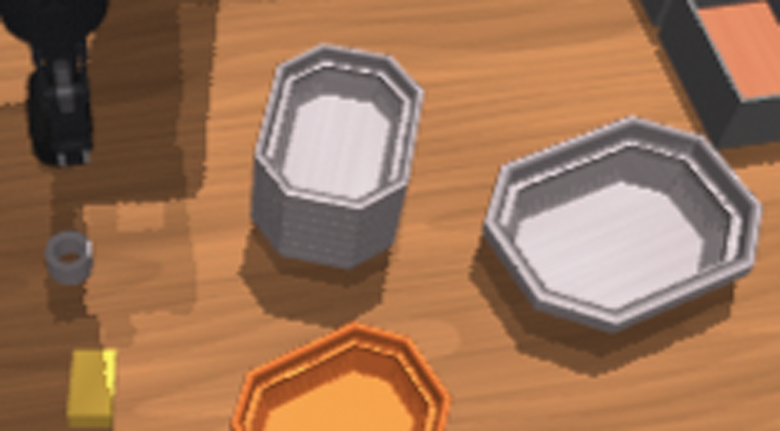

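The crop shows the nest: a grey octagonal tray on a tall ribbed stack at crop (340,130), clearly smaller than the lone grey tray at (625,225). That makes it the target. I'll bring the wrist camera over it.

Emit:
{"name": "arm_command", "arguments": {"dr": [[0,0,0],[0,0,0],[0,0,0],[0,0,0],[0,0,0],[0,0,0],[0,0,0]], "dp": [[-0.02,0.06,0],[-0.05,0.14,0.01],[-0.08,0.21,0.02],[-0.1,0.26,0.02],[-0.1,0.28,0.02],[-0.1,0.28,0.02],[-0.1,0.28,0.02]], "claw": [0,0,0,0,0,0,0]}}

```text
time: 1.63
position: [0.5003, 0.1399, 0.2523]
tcp_rot: [[-0.001, 1.0, 0.0], [1.0, 0.001, -0.0], [-0.0, 0.0, -1.0]]
ft_force: [0.5, 0.6, -0.4]
width: 0.0857
grasp_force: 0.0
```

Run:
```python
from h import *
M=model('wrist'); a=shot('wrist','w1.png')
np.savez('w1.npz',a=a,K=M[0],d=M[1],T=M[2])
cv2.imwrite('pics/w1v.png',cv2.resize(a,(784,588),interpolation=cv2.INTER_CUBIC)[:,:,::-1])
for q in('tray','stack'):
  for r in regions_of('wrist',q):
    m=r['mask'].astype(np.uint8); c,_=cv2.findContours(m,0,2); c=max(c,key=len)
    P=back('wrist',c.reshape(-1,2)+0.,.128,M)[:,:2]
    print(q,r['conf'],r['bbox'],cv2.minAreaRect((P*1000).astype(np.float32)))
print(sensors.get_state()['position'])
```

```text
tray 0.62 [413.1, 49.5, 133.7, 165.4] ((671.0421752929688, 193.92782592773438), (101.8888168334961, 129.40382385253906), 18.263309478759766)
tray 0.56 [178.4, 0.6, 214.6, 189.8] ((505.43994140625, 227.90699768066406), (129.8573760986328, 168.7122344970703), 67.25995635986328)
[0.50041187 0.13893876 0.25211818]
```

View pics/w1v.png

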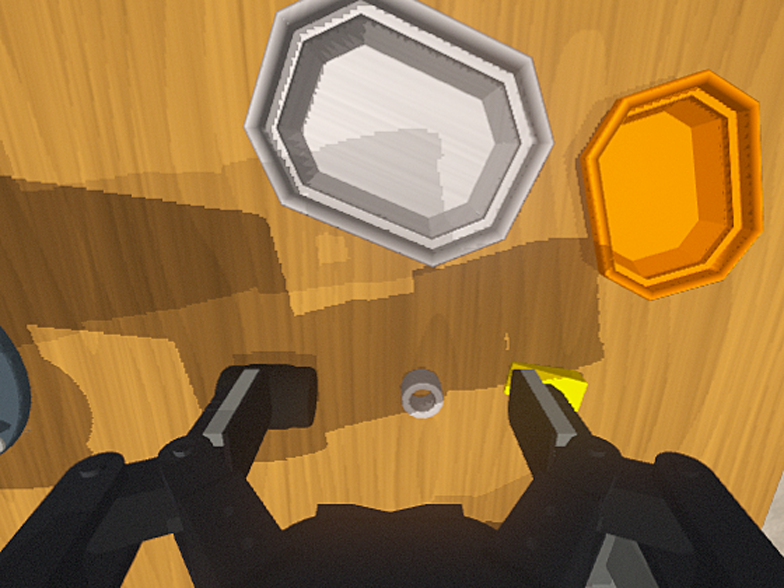

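The picture shows the nest tray whole at (400,130), with the mallet, spacer and wedge at (285,390), (422,393) and (545,385). The fit gives a centre of (0.505, 0.228) and a yaw of -22.7°. Next is a close look at the lip from above.

Emit:
{"name": "arm_command", "arguments": {"dr": [[0,0,0],[0,0,0],[0,0,0],[0,0,0],[0,0,0],[0,0,0],[0,0,0],[0,0,0],[0,0,0],[0,0,0],[0,0,0],[0,0,0],[0,0,0],[0,0,0],[0,0,0],[0,0,0]], "dp": [[0,-0.03,0.05],[0,-0.08,0.1],[0,-0.14,0.15],[0,-0.2,0.2],[0,-0.27,0.2],[0,-0.34,0.2],[0,-0.41,0.2],[0,-0.48,0.2],[0,-0.55,0.2],[0,-0.62,0.2],[0,-0.69,0.2],[0,-0.76,0.2],[0,-0.82,0.2],[0,-0.86,0.2],[0,-0.86,0.2],[0,-0.86,0.2]], "claw": [0,0,0,0,0,0,0,0,0,0,0,0,0,0,0,0]}}

```text
time: 3.12
position: [0.4993, -0.2914, 0.3517]
tcp_rot: [[0.003, 1.0, -0.001], [1.0, -0.003, 0.001], [0.001, -0.001, -1.0]]
ft_force: [-0.0, -0.3, -0.4]
width: 0.0857
grasp_force: 0.0
```

Run:
```python
from h import *
from scipy.optimize import least_squares
M=model('wrist'); a=shot('wrist','w2.png'); np.savez('w2.npz',a=a,K=M[0],d=M[1],T=M[2])
g=proj('wrist',[[.548,-.212,.198]],M)[0]; print(g)
x0=int(np.clip(g[0]-90,0,380)); y0=int(np.clip(g[1]-65,0,285))
print('crop',x0,y0,'scale 4.4')
cv2.imwrite('pics/w2c.png',cv2.resize(a[y0:y0+135,x0:x0+180],None,fx=4.4,fy=4.4,interpolation=cv2.INTER_CUBIC)[:,:,::-1])
```

```text
[331.72490029 106.98968438]
crop 241 41 scale 4.4
```

View pics/w2c.png

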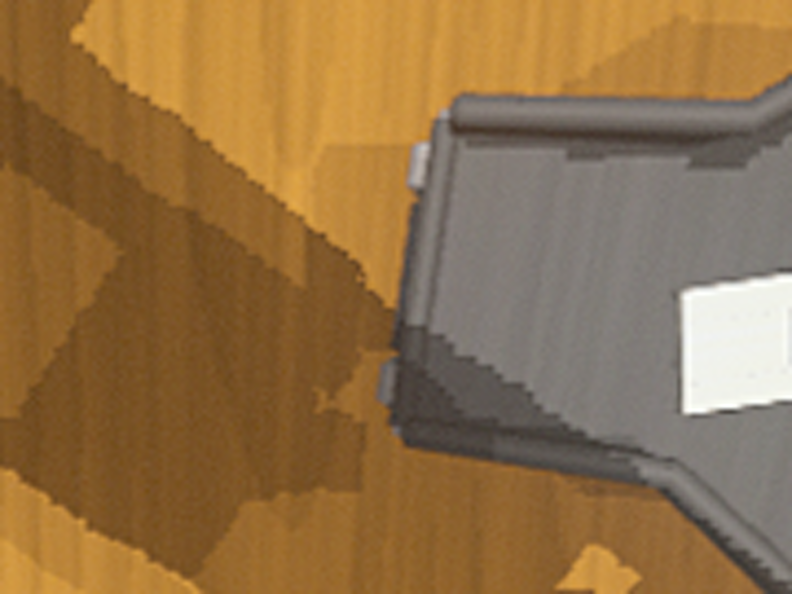

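The crop shows the spout. Its front lip runs from (442,112) at the left end to (400,432) at the right, and the side walls run back to the right.

Run:
```python
from h import *
from scipy.optimize import least_squares
f=np.load('w2.npz'); M=(f['K'],f['d'],f['T'])
uv=np.array([[442,112],[400,432]])/4.4+[241,41]
L=back('wrist',uv,.198,M); print('lip',L.round(4).tolist(),np.linalg.norm(L[0]-L[1]),'mid',L.mean(0))
d=L[0]-L[1]; yb=np.arctan2(-d[0],d[1]); print('bin yaw deg',np.degrees(yb))
# tray refine: edge distance of octagon outline
f=np.load('w1.npz'); M=(f['K'],f['d'],f['T']); a=f['a']
hsv=cv2.cvtColor(a,cv2.COLOR_RGB2HSV); m=(hsv[...,1]<60).astype(np.uint8); m[200:]=0; m[:,:150]=0; m[:,405:]=0
n,lab,st,_=cv2.connectedComponentsWithStats(m); m=(lab==1+np.argmax(st[1:,4])).astype(np.uint8)
c,_=cv2.findContours(m,0,1); c=max(c,key=len).reshape(-1,2).astype(float); c=c[c[:,1]>3]
P=back('wrist',c,.128,M)[:,:2]
hx,hy,k=.085,.065,(.085+.065-.0339)/2**.5
def res(p):
    s,co=np.sin(p[2]),np.cos(p[2]); q=(P-p[:2])@np.array([[co,-s],[s,co]]); x,y=abs(q).T
    return np.max([x-hx,y-hy,(x+y)/2**.5-k],0)
r=least_squares(res,[.5054,.2279,-.397],loss='soft_l1',f_scale=.001); x,y,t=r.x
print('tray',r.x,np.degrees(t),'rms mm',1e3*np.sqrt(np.mean(res(r.x)**2)),np.median(abs(res(r.x)))*1e3)
R=np.array([[np.cos(t),-np.sin(t)],[np.sin(t),np.cos(t)]])
print('cornerA',r.x[:2]+R@[-.0648,-.0448],'opp',r.x[:2]+R@[.0648,.0448],'pinch',np.degrees(t)+45)
s=sensors.get_state();print(s['position'],s['tcp_rot'].round(4).tolist())
```

```text
lip [[0.5546, -0.1785, 0.198], [0.5498, -0.2407, 0.198]] 0.062464676252544905 mid [ 0.55219128 -0.20960358  0.198     ]
bin yaw deg -4.399030594783298
tray [ 0.50550987  0.22843343 -0.41516944] -23.787456475679953 rms mm 1.1589328861602757 1.0517533335873268
cornerA [0.4281449  0.21357604] opp [0.58287483 0.24329083] pinch 21.212543524320047
[ 0.4995404  -0.29040124  0.35197492] [[0.0016, 1.0, -0.0005], [1.0, -0.0016, 0.0005], [0.0005, -0.0005, -1.0]]
```

Emit:
{"name": "arm_command", "arguments": {"dr": [[0,0,0],[0,0,0.01],[0,0,0.02],[0,0,0.03],[0,0,0.04],[0,0,0.05],[0,0,0.06],[0,0,0.06],[0,0,0.06],[0,0,0.06],[0,0,0.06],[0,0,0.06],[0,0,0.06],[0,0,0.06],[0,0,0.06],[0,0,0.06],[0,0,0.06]], "dp": [[-0.01,0.03,0],[-0.02,0.08,0],[-0.03,0.15,0],[-0.04,0.22,0],[-0.05,0.29,0],[-0.06,0.36,0],[-0.07,0.43,0],[-0.08,0.5,0],[-0.09,0.57,0],[-0.1,0.64,0],[-0.11,0.71,-0.03],[-0.12,0.78,-0.08],[-0.13,0.85,-0.13],[-0.14,0.92,-0.18],[-0.144,0.97,-0.22],[-0.144,0.996,-0.25],[-0.144,0.996,-0.25]], "claw": [150,150,150,150,150,150,150,150,150,150,150,150,150,150,150,150,150]}}

```text
time: 4.58
position: [0.4257, 0.2102, 0.2247]
tcp_rot: [[-0.372, 0.928, -0.004], [0.928, 0.372, -0.001], [0.001, -0.004, -1.0]]
ft_force: [-1.0, -0.6, -0.3]
width: 0.0351
grasp_force: 0.0
```

Run:
```python
from h import *
for i in range(3): M=model('wrist'); a=shot('wrist','w3.png')
s=sensors.get_state();print(s['position'],s['tcp_rot'].round(4).tolist(),s['width'],s['time'])
# overlay predicted octagon
def octa(x,y,t,hx,hy,c,z=.128):
    p=np.array([[hx-c,hy],[-hx+c,hy],[-hx,hy-c],[-hx,-hy+c],[-hx+c,-hy],[hx-c,-hy],[hx,-hy+c],[hx,hy-c]])
    R=np.array([[np.cos(t),-np.sin(t)],[np.sin(t),np.cos(t)]]); return np.c_[p@R.T+[x,y],np.full(8,z)]
b=cv2.resize(a,None,fx=1.4,fy=1.4,interpolation=cv2.INTER_CUBIC)
for t,col in((-.4151,(255,0,0)),(-.397,(0,0,255))):
  for h,k,c in((.085,.065,.0339),(.076,.056,.0287)):
    uv=(proj('wrist',octa(.5055,.2284,t,h,k,c),M)*1.4).round().astype(np.int32)
    cv2.polylines(b,[uv.reshape(-1,1,2)],True,col,1)
cv2.imwrite('pics/w3v.png',b[:,:,::-1])
```

```text
[0.42796727 0.20793285 0.22814417] [[-0.3688, 0.9295, 0.0008], [0.9295, 0.3688, 0.0001], [-0.0002, 0.0008, -1.0]] 0.035109863871067945 4.7333
```

View pics/w3v.png

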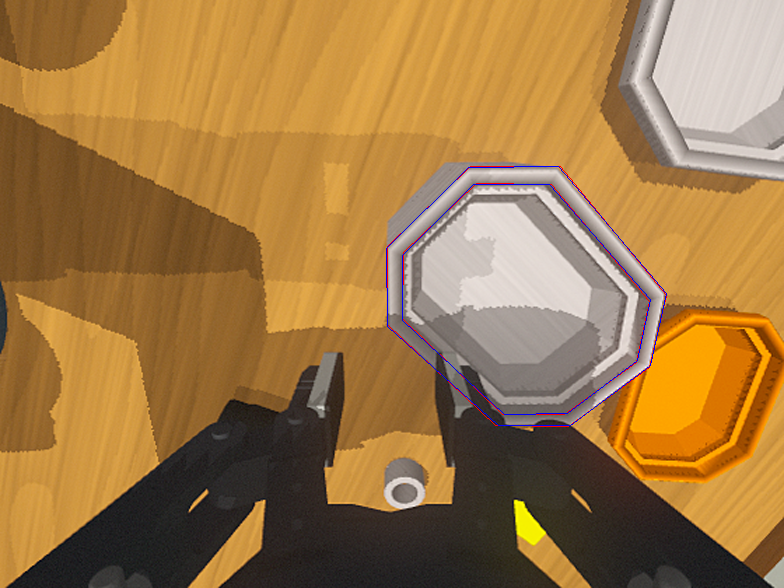

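The overlay fits the tray rim to about 1 px, and the left rim piece at (388,285) is the corner to pinch. I'll descend and grip it.

Emit:
{"name": "arm_command", "arguments": {"dr": [[0,0,0],[0,0,0],[0,0,0],[0,0,0],[0,0,0],[0,0,0],[0,0,0],[0,0,0],[0,0,0],[0,0,0]], "dp": [[0,0.01,-0.03],[0,0.01,-0.07],[0,0.01,-0.11],[0,0.01,-0.14],[0,0.01,-0.165],[0,0.01,-0.18],[0,0.01,-0.19],[0,0.01,-0.197],[0,0.01,-0.197],[0,0.01,-0.197]], "claw": [150,150,150,150,150,150,150,150,150,150], "newtons": 30}}

```text
time: 5.57
position: [0.4283, 0.213, 0.1294]
tcp_rot: [[-0.368, 0.93, 0.001], [0.93, 0.368, 0.0], [-0.0, 0.001, -1.0]]
ft_force: [0.5, 0.2, -0.4]
width: 0.0352
grasp_force: 0.0
```

Emit:
{"name": "arm_command", "arguments": {"dr": [[0,0,0],[0,0,0],[0,0,0],[0,0,0],[0,0,0],[0,0,0],[0,0,0],[0,0,0]], "dp": [[0,0,0],[0,0,0],[0,0,0],[0,0,0],[0,0,0],[0,0,0],[0,0,0],[0,0,0]], "claw": [190,200,205,210,215,220,225,255], "newtons": 30}}

```text
time: 6.23
position: [0.4285, 0.2132, 0.129]
tcp_rot: [[-0.368, 0.93, 0.001], [0.93, 0.368, 0.0], [-0.0, 0.001, -1.0]]
ft_force: [2.6, 1.8, 0.7]
width: 0.0078
grasp_force: 30.9
```

Emit:
{"name": "arm_command", "arguments": {"dr": [[0,0,0],[0,0,0],[0,0,0],[0,0,0]], "dp": [[0,0,0],[0,0,0],[0,0,0],[0,0,0]], "claw": [255,255,255,255], "newtons": 110}}

```text
time: 6.57
position: [0.4285, 0.2132, 0.1292]
tcp_rot: [[-0.368, 0.93, 0.001], [0.93, 0.368, 0.0], [-0.0, 0.001, -1.0]]
ft_force: [1.5, 0.2, 5.6]
width: 0.0052
grasp_force: 108.7
```

Run:
```python
from h import *
M=model('side'); a=shot('side','s2.png')
s=sensors.get_state();print(s['position'],s['tcp_rot'].round(4).tolist(),s['width'],s['time'],s['ft_force'],s['grasp_force'],s['wrist_torque'])
cv2.imwrite('pics/s2c.png',cv2.resize(a[160:270,180:330],None,fx=5,fy=5,interpolation=cv2.INTER_CUBIC)[:,:,::-1])
# tilt plan
p0=np.array([.428,.213,.1285]); opp=np.array([.5856,.2458,.114])
# pivot: outer far corner bottom of rim
u=np.array([np.cos(np.radians(21.6)),np.sin(np.radians(21.6)),0]); piv=p0+u*.162; piv[2]=.114
ax=np.cross([0,0,1],u)
for deg in(1,2,3,4,5):
  rv=-np.radians(deg)*np.cross(u,[0,0,1])*-1
  for sg in(1,-1):
    R=cv2.Rodrigues(sg*rv)[0]; d=piv+R@(p0-piv)-p0
    if d[2]>0: print(deg,'dr',(sg*rv/2/np.pi).round(5),'dp',(d/.5).round(4))
```

```text
[0.42847136 0.21322457 0.12923323] [[-0.3683, 0.9297, 0.0013], [0.9297, 0.3683, 0.0005], [-0.0, 0.0013, -1.0]] 0.005593592279791451 6.6167 [1.12147418 1.23386742 5.10819205] 108.69245052337646 [ 0.15905749 -0.13047748  0.16912173]
1 dr [-0.00102  0.00258 -0.     ] dp [0.0005 0.0002 0.0057]
2 dr [-0.00205  0.00517 -0.     ] dp [0.0011 0.0004 0.0113]
3 dr [-0.00307  0.00775 -0.     ] dp [0.0018 0.0007 0.0169]
4 dr [-0.00409  0.01033 -0.     ] dp [0.0026 0.001  0.0225]
5 dr [-0.00511  0.01291 -0.     ] dp [0.0035 0.0014 0.0281]
```

Emit:
{"name": "arm_command", "arguments": {"dr": [[-0.0005,0.0013,0],[-0.001,0.0026,0],[-0.0015,0.0039,0],[-0.002,0.0052,0],[-0.0026,0.0065,0],[-0.0031,0.0078,0],[-0.0036,0.009,0],[-0.0041,0.0103,0],[-0.0046,0.0116,0],[-0.0051,0.0129,0],[-0.0051,0.0129,0],[-0.0051,0.0129,0]], "dp": [[0.0002,0.0001,0.0028],[0.0005,0.0002,0.0057],[0.0008,0.0003,0.0085],[0.0011,0.0004,0.0113],[0.0014,0.0005,0.0141],[0.0018,0.0007,0.0169],[0.0022,0.0008,0.0197],[0.0026,0.001,0.0225],[0.003,0.0012,0.0253],[0.0035,0.0014,0.0281],[0.0035,0.0014,0.0281],[0.0035,0.0014,0.0281]], "claw": [255,255,255,255,255,255,255,255,255,255,255,255], "newtons": 110}}

```text
time: 7.62
position: [0.4294, 0.2137, 0.1428]
tcp_rot: [[-0.368, 0.926, -0.082], [0.93, 0.367, -0.032], [0.0, -0.088, -0.996]]
ft_force: [-0.8, 1.9, -1.8]
width: 0.0049
grasp_force: 109.2
```

Run:
```python
from h import *
a=shot('side','s3.png'); b=cv2.imread('pics/s2.png')[:,:,::-1]
s=sensors.get_state();print(s['position'],s['tcp_rot'].round(4).tolist(),s['width'],s['ft_force'],s['wrist_torque'])
o=np.hstack([cv2.resize(i[165:265,195:275],None,fx=4.9,fy=4.9,interpolation=cv2.INTER_CUBIC) for i in(b,a)])
cv2.imwrite('pics/s3c.png',o[:,:,::-1])
```

```text
[0.42939851 0.21369177 0.14273264] [[-0.3682, 0.9262, -0.0816], [0.9298, 0.3668, -0.0321], [0.0002, -0.0877, -0.9961]] 0.005528182988518446 [-0.34103184  1.76070693 -1.51617765] [0.30971106 0.06759506 0.18725717]
```

View pics/s3c.png

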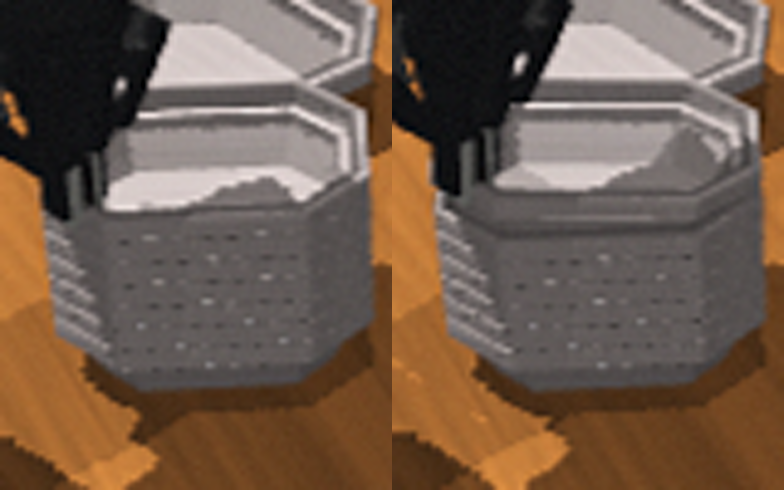

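The right half of the picture shows the held corner up by about 14 mm, with the far corner still seated and the stack unmoved. Now I'll lift clear and level the tray.

Emit:
{"name": "arm_command", "arguments": {"dr": [[0,0,0],[0,0,0],[0,0,0],[0,0,0],[0,0,0],[0,0,0],[0,0,0],[0,0,0],[0,0,0],[0,0,0],[0,0,0],[0,0,0],[0,0,0],[0.001,-0.0026,0],[0.0021,-0.0052,0],[0.0031,-0.0078,0],[0.0041,-0.0103,0],[0.0051,-0.0129,0],[0.0051,-0.0129,0],[0.0051,-0.0129,0]], "dp": [[0,0,0.002],[0,0,0.004],[0,0,0.007],[0,0,0.01],[0,0,0.013],[0,0,0.017],[0,0,0.022],[0,0,0.03],[0,0,0.045],[0,0,0.06],[0,0,0.08],[0,0,0.1],[0,0,0.12],[0,0,0.14],[0,0,0.15],[0,0,0.15],[0,0,0.15],[0,0,0.15],[0,0,0.15],[0,0,0.15]], "claw": [255,255,255,255,255,255,255,255,255,255,255,255,255,255,255,255,255,255,255,255], "newtons": 110}}

```text
time: 9.33
position: [0.4294, 0.2136, 0.2175]
tcp_rot: [[-0.368, 0.93, -0.001], [0.93, 0.368, -0.0], [-0.0, -0.001, -1.0]]
ft_force: [1.5, -0.2, -4.0]
width: 0.0048
grasp_force: 109.0
```

Run:
```python
from h import *
a=shot('side','s4.png'); b=cv2.imread('pics/s3.png')[:,:,::-1]
M=model('wrist'); w=shot('wrist','w4.png')
s=sensors.get_state();print(s['time'],s['position'],s['tcp_rot'].round(4).tolist(),s['width'],s['ft_force'],s['wrist_torque'])
l=cv2.resize(a[110:270,170:290],(420,560),interpolation=cv2.INTER_CUBIC); r=cv2.resize(w[:300,200:],(380,317))
o=np.zeros((560,800,3),np.uint8); o[:,:420]=l; o[:317,420:]=r
cv2.imwrite('pics/s4c.png',o[:,:,::-1])
```

```text
9.4333 [0.42969002 0.21369236 0.21760023] [[-0.3681, 0.9298, -0.0006], [0.9298, 0.3681, -0.0002], [0.0, -0.0006, -1.0]] 0.005092664672123812 [ 0.33560927 -0.30069094 -2.70522755] [-0.06153021  0.25219764 -0.01471398]
```

View pics/s4c.png

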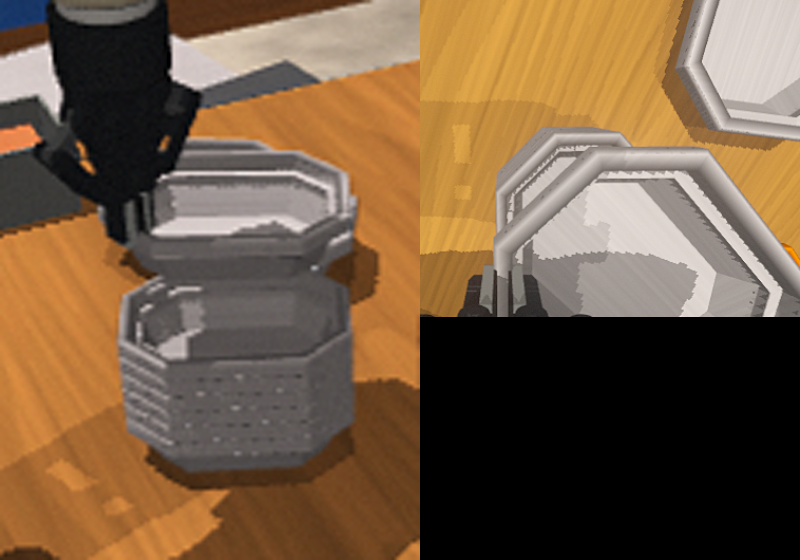

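The left view shows a single tray on the gripper and level, with the nest standing in place below. I'll carry it to a waypoint in front of the spout, on the robot's side.

Emit:
{"name": "arm_command", "arguments": {"dr": [[0,0,0],[0,0,0.002],[0,0,0.005],[0,0,0.01],[0,0,0.015],[0,0,0.02],[0,0,0.025],[0,0,0.03],[0,0,0.035],[0,0,0.04],[0,0,0.045],[0,0,0.05],[0,0,0.05],[0,0,0.05],[0,0,0.05],[0,0,0.05],[0,0,0.05],[0,0,0.05],[0,0,0.05],[0,0,0.05]], "dp": [[-0.005,-0.015,0],[-0.015,-0.045,0],[-0.03,-0.09,0],[-0.05,-0.145,0],[-0.07,-0.205,0],[-0.09,-0.265,0],[-0.11,-0.325,0],[-0.13,-0.385,0],[-0.14,-0.445,0],[-0.14,-0.505,0],[-0.14,-0.565,0],[-0.14,-0.625,0],[-0.14,-0.685,0],[-0.14,-0.745,0],[-0.14,-0.8,0],[-0.14,-0.85,0],[-0.14,-0.885,0],[-0.14,-0.91,0],[-0.14,-0.918,0],[-0.14,-0.918,0]], "claw": [255,255,255,255,255,255,255,255,255,255,255,255,255,255,255,255,255,255,255,255], "newtons": 110}}

```text
time: 11.1
position: [0.3595, -0.2456, 0.2177]
tcp_rot: [[-0.637, 0.771, -0.0], [0.771, 0.637, 0.0], [0.0, -0.0, -1.0]]
ft_force: [-0.6, 0.0, -1.5]
width: 0.0051
grasp_force: 109.0
```

Emit:
{"name": "arm_command", "arguments": {"dr": [[0,0,0],[0,0,0],[0,0,0],[0,0,0],[0,0,0],[0,0,0],[0,0,0]], "dp": [[0,0,-0.02],[0,0,-0.05],[0,0,-0.08],[0,0,-0.11],[0,0,-0.13],[0,0,-0.133],[0,0,-0.133]], "claw": [255,255,255,255,255,255,255], "newtons": 110}}

```text
time: 11.68
position: [0.3596, -0.2443, 0.1512]
tcp_rot: [[-0.638, 0.77, -0.001], [0.77, 0.638, 0.001], [0.001, -0.0, -1.0]]
ft_force: [-0.2, 0.3, -2.9]
width: 0.0053
grasp_force: 109.0
```

```bash
cat > fit.py <<'E'
from h import *
from scipy.optimize import least_squares
for i in range(2): M=model('wrist'); a=shot('wrist','w5.png')
T=M[2]; s=sensors.get_state(); p=s['position']; print(s['time'],p,s['tcp_rot'].round(4).tolist(),s['width'],s['ft_force'])
rs=regions_of('wrist','tray')
for r in rs: print(r['conf'],r['bbox'])
c0=p+[.0688,.0385,0]; c0[2]=p[2]-.001
best=None
for r in rs:
    if r['bbox'][2]*r['bbox'][3]<4000: continue
    cn=max(cv2.findContours(r['mask'].astype(np.uint8),0,1)[0],key=len).reshape(-1,2).astype(float)
    cn=cn[(cn[:,0]>3)&(cn[:,0]<556)&(cn[:,1]>3)&(cn[:,1]<416)]
    u=cv2.undistortPoints(cn.reshape(-1,1,2),M[0],M[1]).reshape(-1,2)
    ray=np.c_[u[:,0],-u[:,1],-np.ones(len(u))]@T[:3,:3].T
    def res(q):
        c=c0+[q[0],q[1],0]; R=cv2.Rodrigues(np.array([q[3],q[4],0.]))[0]@cv2.Rodrigues(np.array([0,0,q[2]]))[0]
        # tilt about the held corner
        k=p.copy(); k[2]=c0[2]; c=k+cv2.Rodrigues(np.array([q[3],q[4],0.]))[0]@(c-k)
        o=(T[:3,3]-c)@R; d=ray@R; h=o+d*(-o[2]/d[:,2:]); x,y=abs(h[:,:2]).T
        e=np.max([x-.085,y-.065,(x+y-.1161)/2**.5],0)
        return e
    f=least_squares(res,[0,0,np.radians(-5.4),0,0],loss='soft_l1',f_scale=.001)
    print('fit d(mm)',(f.x[:2]*1e3).round(1),'yaw,tiltx,tilty deg',np.degrees(f.x[2:]).round(2),'med mm',np.median(abs(f.fun)) and np.median(abs(res(f.x)))*1e3,len(cn))
E
python3 fit.py
```

```text
11.7833 [ 0.36009463 -0.24502318  0.15201811] [[-0.6379, 0.7701, 0.0007], [0.7701, 0.6379, -0.0005], [-0.0008, 0.0002, -1.0]] 0.005269514200379122 [-0.16425971  0.16173686 -2.35178845]
0.72 [269.9, 138.9, 289.1, 244.9]
fit d(mm) [0.6 9.4] yaw,tiltx,tilty deg [ -5.94 -13.63  -1.04] med mm 5.452237604512591 789
```

Run:
```python
from h import *
o=np.zeros((600,800,3),np.uint8)
p=None; ims=[]
for n in('wrist','side'):
    M=model(n); p=sensors.get_state()['position']; a=shot(n,'x_'+n+'.png')
    t=np.radians(-5.4); R=np.array([[np.cos(t),-np.sin(t)],[np.sin(t),np.cos(t)]])
    k=3.2; 
    if n=='wrist': x0,y0,w,h=240,130,320,270;k=2.2
    else: x0,y0,w,h=190,240,150,130;k=2.4
    b=cv2.resize(a[y0:y0+h,x0:x0+w],None,fx=k,fy=k,interpolation=cv2.INTER_CUBIC)
    if n=='side':
        c=p[:2]+[.0688,.0385]; print(proj(n,[[*c,p[2]]],M))
    for hx,hy,cc in((.085,.065,.0339),):
        q=np.array([[hx-cc,hy],[-hx+cc,hy],[-hx,hy-cc],[-hx,-hy+cc],[-hx+cc,-hy],[hx-cc,-hy],[hx,-hy+cc],[hx,hy-cc]])@R.T+p[:2]+[.0688,.0385]
        uv=((proj(n,np.c_[q,np.full(8,p[2]-.001)],M)-[x0,y0]+.5)*k).round().astype(np.int32)
        cv2.polylines(b,[uv.reshape(-1,1,2)],True,(255,0,0),1)
    ims.append(b)
cv2.imwrite('pics/x1.png',ims[0][:,:,::-1]);cv2.imwrite('pics/x2.png',ims[1][:,:,::-1]); print(ims[0].shape,ims[1].shape)
```

```text
[[287.53585452 309.26542752]]
(594, 704, 3) (312, 360, 3)
```

View pics/x1.png

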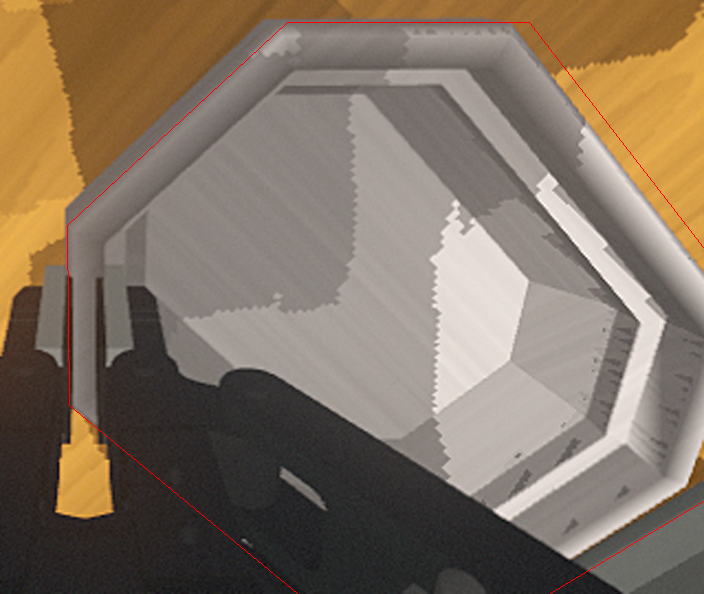

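The wrist view shows the tray held at the left rim piece. The far right edge lies inside the drawn level outline, so the far corner sags. I'll fit the tilt on the silhouette against the wood.

```bash
cat > fit2.py <<'E'
from h import *
from scipy.optimize import least_squares
def fit(n,yaw0,nshots=1):
    M=model(n); p=sensors.get_state()['position']; a=shot(n,'f_%s.png'%n)
    rs=regions_of(n,'tray')
    t0=np.radians(yaw0); c0=p+[.0788*np.cos(t0+.6049),.0788*np.sin(t0+.6049),-.001]
    guess=proj(n,[c0],M)[0]
    sat=cv2.cvtColor(a,cv2.COLOR_RGB2HSV)[...,1]; wood=cv2.dilate((sat>90).astype(np.uint8),np.ones((5,5)))
    hx,hy,cc=.085,.065,.0339
    o=np.array([[hx-cc,hy],[-hx+cc,hy],[-hx,hy-cc],[-hx,-hy+cc],[-hx+cc,-hy],[hx-cc,-hy],[hx,-hy+cc],[hx,hy-cc]])
    O=np.r_[np.c_[o,np.zeros(8)],np.c_[o,np.full(8,-.014)]]
    r=min(rs,key=lambda r:np.hypot(r['bbox'][0]+r['bbox'][2]/2-guess[0],r['bbox'][1]+r['bbox'][3]/2-guess[1]))
    cn=max(cv2.findContours(r['mask'].astype(np.uint8),0,1)[0],key=len).reshape(-1,2)
    H,W=sat.shape; cn=cn[(cn[:,0]>4)&(cn[:,0]<W-5)&(cn[:,1]>4)&(cn[:,1]<H-5)]
    cn=cn[wood[cn[:,1],cn[:,0]]>0].astype(float)
    u=np.array([np.cos(t0+np.pi/4),np.sin(t0+np.pi/4),0]); v=np.cross([0,0,1],u)
    k=p+[0,0,-.001]
    def pts(q):
        R=cv2.Rodrigues(v*q[0]+u*q[1])[0]; z=cv2.Rodrigues(np.array([0,0,t0+q[2]]))[0]
        return (O+[.0648,.0448,0])@z.T@R.T+k+u*q[3]+v*q[4]
    def res(q):
        h=cv2.convexHull(proj(n,pts(q),M).astype(np.float32))
        return np.r_[[cv2.pointPolygonTest(h,(float(x),float(y)),True)-.5 for x,y in cn],q[3:]*5e3,q[2]*200]
    f=least_squares(res,[0.02,0,0,0,0],loss='soft_l1',diff_step=1e-3,x_scale=[.02,.02,.02,.001,.001])
    print(n,r['bbox'],len(cn),'sag(+ = far corner down) deg %.2f roll %.2f yaw %.2f'%tuple(np.degrees(f.x[:3])),'shift mm',(f.x[3:]*1e3).round(1),'med px %.2f'%np.median(abs(res(f.x)[:-3])))
    c=pts(f.x).mean(0)+[0,0,.007]; print(' rim centre',c.round(4)); return f.x
if __name__=='__main__':
    import sys
    for n in('wrist','side','scene'): fit(n,float(sys.argv[1]))
    s=sensors.get_state(); print(s['time'],s['position'])
E
python3 fit2.py -5.4
```

```text
wrist [269.5, 142.1, 290.5, 240.9] 500 sag(+ = far corner down) deg 3.00 roll -1.69 yaw -0.07 shift mm [ 0.9 -1.1] med px 0.53
 rim centre [ 0.43   -0.2076  0.1474]
side [294.5, 189.8, 54.6, 41.8] 135 sag(+ = far corner down) deg -64.02 roll -0.00 yaw 0.00 shift mm [171.5   0.5] med px 7.44
 rim centre [ 0.5317 -0.1209  0.2244]
scene [145.2, 167.9, 53.1, 44.8] 116 sag(+ = far corner down) deg 1.15 roll 0.00 yaw 0.00 shift mm [ 0. -0.] med px 1.01
 rim centre [ 0.4284 -0.2069  0.149 ]
12.2333 [ 0.35974399 -0.24529757  0.15144198]
```

```bash
python3 - <<'E'
s=open('fit2.py').read()
s=s.replace("f=least_squares(res,[0.02,0,0,0,0],loss='soft_l1',diff_step=1e-3,x_scale=[.02,.02,.02,.001,.001])",
"f=least_squares(lambda w:res((w-1)/10),[1.2,1,1,1,1],loss='soft_l1',diff_step=2e-3); f.x=(f.x-1)/10")
s=s.replace("'wrist','side','scene'","'wrist','scene'")
open('fit2.py','w').write(s)
E
python3 fit2.py -5.4
```

```text
wrist [269.5, 141.1, 288.8, 237.4] 469 sag(+ = far corner down) deg 3.19 roll -1.83 yaw 0.17 shift mm [ 1.2 -1.4] med px 0.63
 rim centre [ 0.43   -0.2074  0.1466]
scene [143.8, 164.5, 50.7, 50.8] 118 sag(+ = far corner down) deg 0.66 roll -2.56 yaw -0.40 shift mm [ 0.  -0.3] med px 0.51
 rim centre [ 0.4291 -0.2078  0.1501]
12.4333 [ 0.35974284 -0.24529773  0.15135351]
```

Emit:
{"name": "arm_command", "arguments": {"dr": [[0.004,-0.0017,0],[0.0082,-0.0033,0],[0.0082,-0.0033,0],[0.0082,-0.0033,0],[0.0082,-0.0033,0]], "dp": [[0,0,0],[0,0,0],[0,0,0],[0,0,0],[0,0,0]], "claw": [255,255,255,255,255], "newtons": 110}}

```text
time: 12.85
position: [0.3597, -0.2453, 0.1513]
tcp_rot: [[-0.638, 0.77, 0.02], [0.77, 0.636, 0.051], [0.026, 0.048, -0.999]]
ft_force: [-0.3, -0.3, -2.6]
width: 0.0054
grasp_force: 109.0
```

```bash
python3 fit2.py -5.4; python3 fit2.py -5.4
python3 - <<'E'
from h import *
from scipy.optimize import least_squares
a=shot('side')
for r in regions_of('side','tray')+regions_of('side','stack'): print(r['conf'],r['bbox'])
M=model('side'); print(proj('side',[[.43,-.2075,.15]],M))
E
```

```text
wrist [271.0, 138.2, 288.4, 244.4] 456 sag(+ = far corner down) deg -0.40 roll -2.08 yaw -0.30 shift mm [ 1.  -0.3] med px 0.55
 rim centre [ 0.4298 -0.2069  0.1514]
scene [140.5, 166.7, 54.8, 47.0] 127 sag(+ = far corner down) deg 0.24 roll -0.86 yaw -0.73 shift mm [-0.  -0.4] med px 0.41
 rim centre [ 0.4292 -0.208   0.1502]
13.05 [ 0.35977798 -0.24515382  0.15134342]
wrist [268.8, 139.7, 288.7, 239.7] 441 sag(+ = far corner down) deg 0.08 roll -0.36 yaw -0.20 shift mm [ 1.3 -1.1] med px 0.66
 rim centre [ 0.4303 -0.2069  0.1503]
scene [146.8, 166.7, 47.8, 46.4] 122 sag(+ = far corner down) deg -1.53 roll -0.75 yaw -0.17 shift mm [ 0.  -0.2] med px 0.50
 rim centre [ 0.4289 -0.207   0.1526]
13.25 [ 0.35976877 -0.24520786  0.15135037]
0.86 [297.9, 190.1, 53.9, 41.0]
0.62 [238.1, 277.8, 98.7, 73.1]
0.21 [340.4, 193.5, 142.2, 153.3]
[[288.24790295 310.09367176]]
```

```bash
cat > fit3.py <<'E'
from h import *
from scipy.optimize import least_squares
import sys
t0=np.radians(float(sys.argv[1])); p=sensors.get_state()['position']; k=p+[0,0,-.001]
hx,hy,cc=.085,.065,.0339
o=np.array([[hx-cc,hy],[-hx+cc,hy],[-hx,hy-cc],[-hx,-hy+cc],[-hx+cc,-hy],[hx-cc,-hy],[hx,-hy+cc],[hx,hy-cc]])
O=np.r_[np.c_[o,np.zeros(8)],np.c_[o,np.full(8,-.014)]]
u=np.array([np.cos(t0+np.pi/4),np.sin(t0+np.pi/4),0]); v=np.cross([0,0,1],u)
def pts(q):
    R=cv2.Rodrigues(v*q[0]+u*q[1])[0]; z=cv2.Rodrigues(np.array([0,0,t0+q[2]]))[0]
    return (O+[.0648,.0448,0])@z.T@R.T+k+u*q[3]+v*q[4]
def edges(n):
    M=model(n); a=shot(n,'e_%s.png'%n); hsv=cv2.cvtColor(a,cv2.COLOR_RGB2HSV)
    S=cv2.GaussianBlur(hsv[...,1],(3,3),0); g=((S<80)).astype(np.uint8)
    dark=cv2.dilate((hsv[...,2]<62).astype(np.uint8),np.ones((7,7)))
    c=np.vstack([x.reshape(-1,2) for x in cv2.findContours(g,0,1)[0]])
    H,W=S.shape; c=c[(c[:,0]>4)&(c[:,0]<W-5)&(c[:,1]>4)&(c[:,1]<H-5)]; c=c[dark[c[:,1],c[:,0]]==0].astype(float)
    return M,c
E_={n:edges(n) for n in sys.argv[2:]}
def dist(n,q,c):
    h=cv2.convexHull(proj(n,pts(q),E_[n][0]).astype(np.float32))
    return np.array([cv2.pointPolygonTest(h,(float(x),float(y)),True)-.5 for x,y in c])
def solve(ns):
    q=np.zeros(5)
    for gate in(14,8,4,3):
        sel={n:E_[n][1][abs(dist(n,q,E_[n][1]))<gate*(1 if n=='wrist' else .6)] for n in ns}
        res=lambda q:np.r_[np.concatenate([dist(n,q,sel[n])*(1 if n=='wrist' else 1.5) for n in ns]),q[3:]*3e3]
        f=least_squares(lambda w:res((w-1)/10),1+10*q+1e-4,loss='soft_l1',diff_step=2e-3); q=(f.x-1)/10
    print(ns,[len(sel[n]) for n in ns],'sag %.2f roll %.2f yaw %.2f'%tuple(np.degrees(q[:3])),'shift',(q[3:]*1e3).round(1),'med',[round(np.median(abs(dist(n,q,sel[n]))),2) for n in ns],'c',(pts(q).mean(0)+[0,0,.007]).round(4))
for n in E_: solve([n])
solve(list(E_))
print(sensors.get_state()['time'])
E
python3 fit3.py -5.4 wrist side scene
```

```text
['wrist'] [337] sag -0.70 roll 0.77 yaw 0.07 shift [ 0.  -1.4] med [np.float64(0.18)] c [ 0.4293 -0.2076  0.1511]
['side'] [135] sag -0.39 roll 0.80 yaw 0.16 shift [ 0.5 -0.1] med [np.float64(0.25)] c [ 0.4287 -0.2062  0.1507]
['scene'] [103] sag -1.31 roll 1.04 yaw -0.43 shift [ 1.  -0.5] med [np.float64(0.42)] c [ 0.4299 -0.2068  0.1519]
['wrist', 'side', 'scene'] [337, 134, 103] sag -0.57 roll 0.41 yaw 0.11 shift [ 0.2 -1.3] med [np.float64(0.22), np.float64(0.46), np.float64(0.42)] c [ 0.4294 -0.2074  0.151 ]
13.55
```

All three cameras now agree: sag about -0.6° and roll about +0.8°. I'll take that out and slide the tray under the lip.

Emit:
{"name": "arm_command", "arguments": {"dr": [[-0.0027,0,0],[-0.0027,0,0],[-0.0027,0,0],[-0.0027,0,0],[-0.0027,0,0],[-0.0027,0,0],[-0.0027,0,0],[-0.0027,0,0],[-0.0027,0,0],[-0.0027,0,0],[-0.0027,0,0],[-0.0027,0,0],[-0.0027,0,0],[-0.0027,0,0]], "dp": [[0,0,0],[0.008,0,0],[0.024,0,0],[0.045,0,0],[0.07,0,0],[0.095,0,0],[0.12,0,0],[0.145,0,0],[0.165,0,0],[0.18,0,0],[0.19,0,0],[0.19,0,0],[0.19,0,0],[0.19,0,0]], "claw": [255,255,255,255,255,255,255,255,255,255,255,255,255,255], "newtons": 110}}

```text
time: 14.72
position: [0.4543, -0.2452, 0.1513]
tcp_rot: [[-0.638, 0.77, 0.02], [0.77, 0.637, 0.035], [0.014, 0.038, -0.999]]
ft_force: [-0.1, -0.3, -4.2]
width: 0.0052
grasp_force: 109.0
```

```bash
python3 fit3.py -5.4 wrist side
python3 - <<'E'
from h import *
s=sensors.get_state(); p=s['position']; print(s['time'],p,s['ft_force'],s['width'],s['grasp_force'],abs(s['joint_velocities']).max())
a=cv2.imread('pics/e_wrist.png'); b=cv2.imread('pics/e_side.png')
o=np.zeros((560,800,3),np.uint8); o[:315,:420]=cv2.resize(a,(420,315)); o[:,420:]=cv2.resize(b[180:380,220:356],(380,560),interpolation=cv2.INTER_CUBIC)
c=cv2.imread('pics/e_scene.png'); sc=shot('scene'); o[315:,:420]=cv2.resize(sc[140:280,90:330],(420,245),interpolation=cv2.INTER_CUBIC)[:,:,::-1]
cv2.imwrite('pics/final.png',o)
E
```

```text
['wrist'] [337] sag -0.03 roll -0.04 yaw 0.05 shift [ 0.  -1.4] med [np.float64(0.18)] c [ 0.5239 -0.2077  0.1503]
['side'] [106] sag -2.40 roll 3.77 yaw -0.05 shift [-0.1 -0.3] med [np.float64(0.33)] c [ 0.5232 -0.2066  0.1526]
['wrist', 'side'] [337, 104] sag 0.05 roll 0.26 yaw 0.17 shift [ 0.  -1.5] med [np.float64(0.21), np.float64(0.48)] c [ 0.5239 -0.2077  0.1502]
14.8167
14.8167 [ 0.45435885 -0.24527799  0.15137055] [ 0.34229501  0.53335131 -3.14673898] 0.005223689690909727 108.98720847442746 0.001695314914299798
```

View pics/final.png

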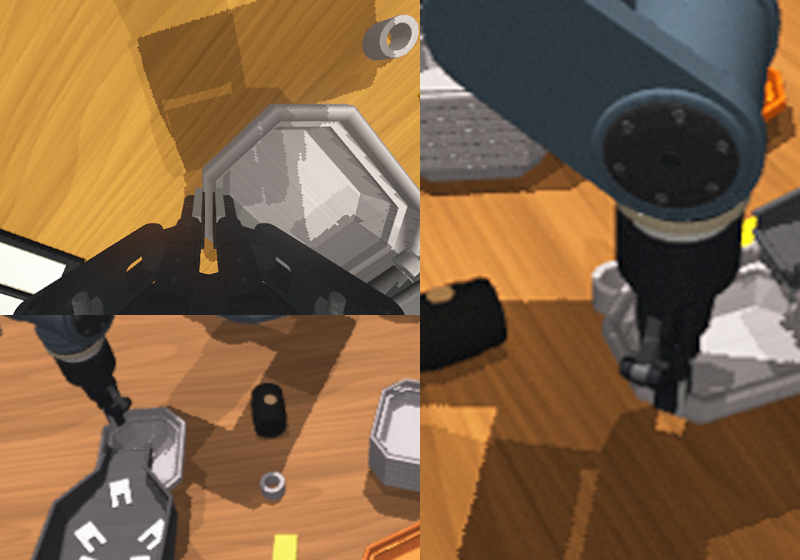

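The last picture shows the tray held level under the spout. In the scene view the lip lies at (108–150,450), inside the tray's outline at (100–185,405–490), and nothing else has been disturbed. The wrist fit gives a tilt under 0.1° and the rim 48 mm below the lip. Handing in.

```bash
python3 -c "
from plant import order
print(order.job_done())"
```

```text
the job is handed in; nothing more can be done
None
```

I peeled the top tray off corner-first with the opposite corner still seated, and handed in at about 15 s with the arm holding it level under the spout, its rim about 48 mm below the lip; the last pictures show the stack and bystanders where they were.

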